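# Empty the spent-cartridge carrier through the check flap and latch its lid again

### The job

Squeeze the two orange side buttons of the white lid together to free it from the blue carrier, lift it off and lay it flat on the black mat. Then push every yellow spent cartridge in the carrier through the red swing flap into the grey collection box, so that the flap falls shut behind the last, and finally put the lid back on the empty carrier and press it down until both catches have snapped in. Leave the other things on the bench where they are.

Things in the scene. Friction and masses are not known exactly. Their poses are not given: they have to be found in the camera images.
- carrier: Fixed blue open box, outside 132 (x) x 148 (y) mm, walls 4 mm thick and 40 mm high, inner floor 6 mm above the table. Origin: centre of its underside, z up. On its rim runs a black sprung seal, top 45 mm above the table, giving 4 mm under about 8 N. Latched, the lid's underside is 41 to 42.5 mm above the table; a lid merely laid on stands at about 45 mm and is not latched.
- keeper_l (a point): Middle of the cross bar of the steel staple (8 mm round bar) at the middle of the carrier's +y side, 79 mm from its centre and 61 mm above the table. The staple's two posts stand 13 mm to either side along the carrier's x. The lid's +y or -y tongue snaps in under the cross bar.
- keeper_r (a point): The same for the staple on the carrier's -y side.
- lid: White plate 132 (x) x 144 (y) x 6 mm, 0.26 kg in all; origin: centre of its flat underside, z up. Grey hub in its middle, 40 (x) x 44 (y) mm, top 42 mm above the underside, with an orange spring button on its +y and -y sides. It goes on the carrier with x and y along the carrier's (either way round), centred within 3 mm, so that it comes down between the two staples.
- button_l_pad (a point): Centre of the outer face of the +y orange button, 34 mm from the lid's centre (24 when pressed), 32 mm above its underside. Button 30 mm wide (x), 20 to 44 mm above the underside. The two are 68 mm apart over their faces, 48 squeezed. Gripping both from above, fingers closing along the lid's y, frees the lid and holds it.
- button_r_pad (a point): The same for the orange button on the lid's -y side.
- button_l (a joint): How far the +y button is pressed in: 0 out, 0.010 m fully in; spring 1.2 to 2.2 N. It carries a steel bolt (top 15 mm above the lid's underside) along y, whose tongue stands 10 mm beyond the plate's edge, level with the edge when fully in. The tongue is bevelled below: a lid pressed down with the buttons out rides past the cross bars and snaps under (about 20 N on the hub's top).
- button_r (a joint): The same for the -y button.
- mat: Thin black mat, 170 (x) x 180 (y) x 3 mm, fixed flat on the table; origin at the centre of its underside. The lid is laid here, its centre within 45 mm of the mat's, any way round.
- cartridge1: Yellow block with a paper label, 56 (x) x 24 (y) x 28 (z) mm, about 50 g; origin: centre of its underside, z up. It starts lying on the carrier's floor under the lid, long side along the carrier's x, about 30 mm free to either side. Two to four of the four are present; the state gives None for an absent one.
- cartridge2: Yellow block with a paper label, 56 (x) x 24 (y) x 28 (z) mm, about 50 g; origin: centre of its underside, z up. It starts lying on the carrier's floor under the lid, long side along the carrier's x, about 30 mm free to either side. Two to four of the four are present; the state gives None for an absent one.
- cartridge3: Yellow block with a paper label, 56 (x) x 24 (y) x 28 (z) mm, about 50 g; origin: centre of its underside, z up. It starts lying on the carrier's floor under the lid, long side along the carrier's x, about 30 mm free to either side. Two to four of the four are present; the state gives None for an absent one.
- cartridge4: Yellow block with a paper label, 56 (x) x 24 (y) x 28 (z) mm, about 50 g; origin: centre of its underside, z up. It starts lying on the carrier's floor under the lid, long side along the carrier's x, about 30 mm free to either side. Two to four of the four are present; the state gives None for an absent one.
- bin: Fixed grey box with a clear roof 170 mm above the table. Origin on the table below the middle of the gate; x points through the gate into the box, y along the gate, z up. In front (x -90 to 3 mm) is a flat shelf 120 mm above the table, 100 mm wide, with 4 mm high rims along both sides. Behind the gate (x 3 to 218 mm, 126 mm wide) a chute falls to the floor: things drop in.
- gate (a point): Middle of the gate's threshold, on the shelf in the flap's plane; axes as the box's. Opening 54 mm wide, 40 mm high; the header above it reaches to 50 mm above the shelf, so an upright finger comes up to the gate (its face to x = -3 mm) but not through. A cartridge drops in once its middle is 10 mm or more past the gate.
- flap (a joint): Angle of the red flap (51 wide, 37 mm high, 30 g) in the gate, hinged along its top edge 160 mm above the table: 0 hanging shut, growing to 1.45 rad as its lower edge swings into the box. It falls shut by its weight.
- reagent: White jar, 64 mm across, 95 mm high, stands far side of the bench; bystander; origin at the centre of its underside.
- buffer: Small clear bottle with a blue cap, 48 mm across, 85 mm high; bystander; origin at the centre of its underside.
- thermometer: Orange handheld thermometer lying flat, 150 x 74 x 30 mm; bystander; origin at the centre of its underside.
- tube_rack: Blue rack of capped sample tubes, 70 x 105 x 74 mm; bystander; origin at the centre of its underside.
- weight: Brass weight, 32 mm across, 31 mm high, between the robot and the carrier, to its left; bystander; origin at the centre of its underside.
- stopper: Black rubber stopper, 30 mm across, 24 mm high, between the robot and the carrier, to its right; bystander; origin at the centre of its underside.
- beaker: Glass beaker, 60 mm across, 70 mm high; bystander; origin at the centre of its underside.

How it is judged:
By the outcome, as a careful person would: the job done as asked, in the order asked, and still so for the second after the job is handed in, with the robot touching nothing.
Of cartridge1, cartridge2, cartridge3, cartridge4 only 2 to 4 are there at a start; the rules pass over those that are not, and their reading is None.
At some moment in a run one of lid may be knocked a few centimetres aside while the robot is not near it.
Once in a run the grip may slacken for a moment while it holds something.
It also fails if it takes over 210 s, if anything falls off the work surface, if the arm or the gripper's body presses on something with over 40 N, if the wrist force passes 120 N, or if a joint passes its speed limit or range.

### The arm

A 7-joint arm with a two-finger parallel gripper is mounted at the origin on the work surface. World frame = base frame: x ahead of the robot, y to its left, z up, the work surface at z = 0. Lengths are in m, angles in rad, forces in N, time in s.
With the tool pointing down it reaches from about 0.35 to 0.775 m from the base axis. Payload 3.1 kg.
Tool frame: the origin (TCP) lies between the finger pads; the fingertips stand 22 mm ahead of it and the grasp point (between the pads) lies 3 mm ahead of it; z points along the fingers, y is the line along which they close (so a half turn about z gives the same grasp; the last joint's range is limited). The gripper opens to 85 mm and grips with 20 to 120 N. Pads are 22 mm wide; open, the fingers measure 114 mm over their backs; the gripper's body (76 mm by 85 mm) begins 54 mm behind the grasp point. The pads swing forward as they close: fully open they stand 13 mm farther back than shut.
Start: joints at [1.094, 0.311, 0.014, 1.512, -0.004, 1.319, -0.027], TCP at [0.232, -0.499, 0.253] pointing down, gripper open.
Joint ranges: [-2.7, 2.7], [-0.3, 1.91], [-1.27, 1.3], [0.12, 2.57], [-1.44, 4.58], [0.2, 2.03], [-3.05, 3.05]. Speed limits (rad/s): [2.79, 2.79, 3.14, 3.14, 3.14, 3.14, 3.14].

### API

Orientations are given as a rotation vector (axis times angle).
In Python, from plant import manip, eyes, ticket gives the robot as it stands. Calls block until the motion is done:
- manip.move_ptp(position, orientation): joint-space move of the TCP to a pose.
- manip.move_straight(position, attitude=None, max_speed=0.15): straight line of the TCP; attitude=None keeps the orientation; max_speed is the mean speed in m/s.
- manip.set_joints(angles): joint-space move.
- manip.set_gripper(opening, effort=None): finger opening in m; effort is the grip in N (None keeps the last); returns when the fingers have stopped.
- manip.pause(seconds).
- manip.solve_ik(position, orientation): joint angles nearest the present ones, or None.
- manip.state(): the state.
- eyes.camera(name): name is "scene" or "top"; returns a dict with "color" (420x560x3 uint8, red, green, blue), "K" (3x3 intrinsics, pixels), "k1" (the pictures are not rectified: a ray, as slopes to the right and down, at radius r is drawn at 1 + k1 r^2 times it, then the intrinsics apply), "position" and "attitude" of the camera in the world. Camera axes: x right, y down, z forward; pixel columns grow to the right and rows downward; lengths in m; the calibration is good to about 2 mm. A picture is of the moment at which its call begins. There is no depth.
A pose or a line that the arm cannot do raises manip.Unreachable and nothing moves.
- ticket.hand_in(): hands the job in; it is judged then, once.
The state is a dict: "time_s": time; "joints": joint angles; "joint_vel": joint speeds; "tau": joint torques, N m; "eef_pos": TCP position; "orientation": TCP orientation; "contact_force": force on the tool from outside, world axes, zero at the start; "torque": the same for the moment, N m; "grip_width": finger opening in m; "gripper_force": force on a finger pad.
Only numpy, scipy, OpenCV 4.12 (cv2) and the standard library are available. Lean on these libraries where they do the work, as an engineer would, in place of code of your own. Each camera call takes 0.05 s, during which the arm holds its last target. There are 200 camera calls.

## Working session

There is one attempt and no reset: what is moved stays moved. The work goes in short steps, each a Python script; the robot and the scene stay as the last script left them, time stands still between calls to the robot, and variables do not carry over. Pictures are saved under pics/ and viewed, at most 14 in all, crops included, and the job is handed in when it is done.

```bash
ls; mkdir -p pics; python3 - <<'E'
from plant import manip, eyes
import cv2
for n in ("scene","top"):
    c=eyes.camera(n); print(n,c["K"],c["k1"],c["position"],c["attitude"])
    cv2.imwrite(f"pics/{n}0.png",cv2.cvtColor(c["color"],cv2.COLOR_RGB2BGR))
s=manip.state(); print(s)
E
```

```text
pics
scene [[457.22231934   0.         285.61772954]
 [  0.         457.22231934 210.52875212]
 [  0.           0.           1.        ]] -0.04096893576258284 [ 1.51490723 -0.48665784  0.95809717] [-1.95800239 -1.20358479  0.59978413]
top [[542.65756865   0.         288.79695571]
 [  0.         542.65756865 204.50271993]
 [  0.           0.           1.        ]] 0.0354817189279019 [ 0.44398834 -0.00236752  1.50496714] [-2.21929806  2.16266192 -0.08940404]
{'time_s': 0.1, 'joints': array([ 1.09431751,  0.31163828,  0.01399638,  1.51291034, -0.00437362,
        1.31920738, -0.02719879]), 'joint_vel': array([-2.45976710e-03, -7.25741044e-04, -1.08919199e-03, -2.90260463e-03,
       -1.27129500e-03,  2.06980198e-05,  6.67712138e-04]), 'tau': array([ 3.81623113e-04, -3.80856264e+01,  1.46490214e-01, -2.31242162e+01,
        1.23585426e-02,  8.13348364e-03,  1.60356490e-05]), 'eef_pos': array([ 0.23141074, -0.49826988,  0.25232824]), 'orientation': array([-3.06561752e+00, -6.77263512e-01,  8.98780429e-04]), 'contact_force': array([ 0.19075956,  0.88064139, -0.01683648]), 'torque': array([-0.03754681,  0.05064062, -0.00362185]), 'gripper_force': 0.0, 'grip_width': 0.08544463360614156}
```

View pics/scene0.png

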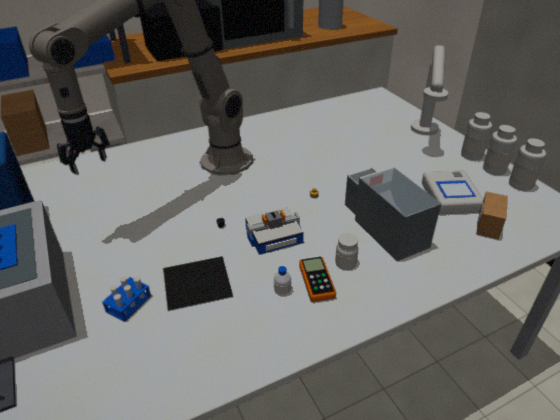

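View pics/top0.png

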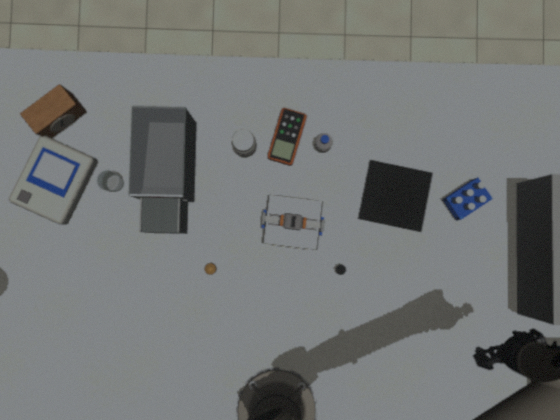

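The scene view shows the lid on the blue carrier at about (275,228), the mat at (197,282) and the bin at (395,208). In the top view they are at (293,222), (396,196) and (162,160), with the bin's shelf at (161,215). Next I measure with colour masks and enlarge the carrier and bin.

```bash
cat > h.py <<'E'
import numpy as np, cv2
from scipy.spatial.transform import Rotation as R
from plant import manip, eyes, ticket
def cast(c,px,z):
    u=cv2.undistortPoints(np.array(px,float).reshape(-1,1,2),c["K"],np.array([c["k1"],0,0,0.]),None,None,None).reshape(-1,2) if False else cv2.undistortPoints(np.array(px,float).reshape(-1,1,2),c["K"],np.array([c["k1"],0,0,0.])).reshape(-1,2)
    d=np.c_[u,np.ones(len(u))]@R.from_rotvec(c["attitude"]).as_matrix().T
    p=np.asarray(c["position"]); return p+d*((z-p[2])/d[:,2])[:,None]
def project(c,P):
    Rm=R.from_rotvec(c["attitude"]).inv(); r=Rm.as_rotvec(); t=-Rm.apply(c["position"])
    return cv2.projectPoints(np.array(P,float).reshape(-1,1,3),r,t,c["K"],np.array([c["k1"],0,0,0.]))[0].reshape(-1,2)
def hsv(c): return cv2.cvtColor(c["color"],cv2.COLOR_RGB2HSV)
def blobs(m,amin=6,box=None):
    m=m.astype(np.uint8)
    if box: k=np.zeros_like(m); k[box[1]:box[3],box[0]:box[2]]=1; m=m*k
    n,l,s,ce=cv2.connectedComponentsWithStats(m)
    return [(int(s[i,4]),tuple(np.round(ce[i],1)),l==i) for i in range(1,n) if s[i,4]>=amin]
def save(c,name,box=None,f=1):
    im=cv2.cvtColor(c["color"],cv2.COLOR_RGB2BGR)
    if box: im=im[box[1]:box[3],box[0]:box[2]]
    cv2.imwrite(f"pics/{name}.png",cv2.resize(im,None,fx=f,fy=f,interpolation=cv2.INTER_CUBIC))
def down(yaw):  # tool z down, tool y along world direction yaw (rad from world x)
    y=np.array([np.cos(yaw),np.sin(yaw),0]); z=np.array([0,0,-1.]); x=np.cross(y,z)
    return R.from_matrix(np.c_[x,y,z]).as_rotvec()
E
python3 - <<'E'
from h import *
T=eyes.camera("top");S=eyes.camera("scene")
im=lambda c,b,f:cv2.resize(cv2.cvtColor(c["color"],cv2.COLOR_RGB2BGR)[b[1]:b[3],b[0]:b[2]],None,fx=f,fy=f,interpolation=cv2.INTER_CUBIC)
a=im(T,(250,180,340,260),4.4)
b=im(T,(120,95,210,245),2)
d=im(S,(230,195,310,255),4.4); e=im(S,(340,160,440,255),3)
W=np.zeros((600,800,3),np.uint8)
for q,x,y in((a,0,0),(b,410,0),(d,0,355),(e,410,305)):
    q=q[:600-y,:800-x]; W[y:y+q.shape[0],x:x+q.shape[1]]=q
cv2.imwrite("pics/c1.png",np.clip(W*1.5,0,255).astype(np.uint8))
for n,c,bx in(("top",T,(250,180,340,260)),("scene",S,(230,195,310,255))):
    h=hsv(c); 
    for k,m in(("orange",(h[...,0]<18)&(h[...,1]>110)),("blue",(h[...,0]>100)&(h[...,0]<130)&(h[...,1]>110))):
        for a,ce,_ in blobs(m,4,bx): print(n,k,a,ce,cast(c,[ce],.086 if k=="orange" else .04).round(4))
g=cv2.cvtColor(T["color"],cv2.COLOR_RGB2GRAY)
for a,ce,l in blobs(g<45,800,(340,140,450,250)):
    r=cv2.minAreaRect(np.argwhere(l)[:,::-1].astype(np.float32)); p=cast(T,cv2.boxPoints(r),.003); print("mat",r[0],p.round(3).tolist(),p.mean(0))
E
```

```text
top orange 26 (np.float64(281.3), np.float64(219.9)) [[0.503  0.0013 0.086 ]]
top orange 25 (np.float64(303.9), np.float64(222.2)) [[ 0.4985 -0.058   0.086 ]]
top blue 4 (np.float64(264.5), np.float64(210.5)) [[0.5292 0.0475 0.04  ]]
top blue 5 (np.float64(262.6), np.float64(225.8)) [[0.4877 0.0514 0.04  ]]
top blue 5 (np.float64(320.0), np.float64(233.0)) [[ 0.4723 -0.1039  0.04  ]]
scene orange 33 (np.float64(282.4), np.float64(215.2)) [[ 0.5184 -0.0042  0.086 ]]
scene orange 37 (np.float64(264.3), np.float64(219.2)) [[ 0.5109 -0.0621  0.086 ]]
scene blue 291 (np.float64(273.0), np.float64(242.9)) [[ 0.5738 -0.0638  0.04  ]]
mat (395.0241394042969, 195.48419189453125) [[0.518, -0.212, 0.003], [0.679, -0.243, 0.003], [0.648, -0.414, 0.003], [0.487, -0.382, 0.003]] [ 0.58294728 -0.31278595  0.003     ]
```

View pics/c1.png

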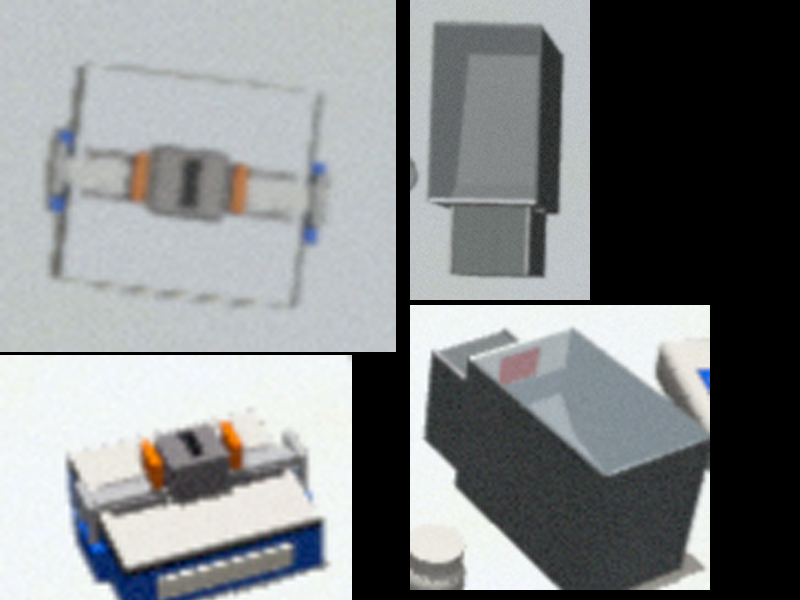

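The crop shows the lid with its orange buttons at crop (140,176) and (240,188), and the staples at (58,168) and (317,200). The bin's shelf spans crop (452–528, 206–274), and the red flap is visible under the header. Next I cast the staples and the bin edges.

```bash
python3 - <<'E'
from h import *
T=eyes.camera("top");S=eyes.camera("scene")
pr=lambda n,v:print(n,np.round(v,4).tolist())
st=cast(T,[(58/4.4+250,168/4.4+180),(317/4.4+250,200/4.4+180)],.063); pr("staples",st); pr("c",st.mean(0)); d=st[0]-st[1]; print(np.linalg.norm(d),np.degrees(np.arctan2(d[1],d[0])))
lid=cast(T,[(84/4.4+250,66/4.4+180),(322/4.4+250,95/4.4+180),(297/4.4+250,304/4.4+180),(56/4.4+250,277/4.4+180)],.047); pr("plate",lid); pr("c",lid.mean(0))
o=cast(T,[(281.3,219.9),(303.9,222.2)],.086).mean(0);pr("lid orange",o)
g=cv2.cvtColor(T["color"],cv2.COLOR_RGB2GRAY)
print(g[186:238:1,160].tolist()); print(g[222,132:196].tolist()); print(g[195,124:196].tolist());print(g[100:116,160].tolist())
h=hsv(S); 
for a,ce,l in blobs(((h[...,0]<8)|(h[...,0]>172))&(h[...,1]>45)&(h[...,2]>90),15,(340,160,440,255)):
    print("flap",a,ce); r=cv2.minAreaRect(np.argwhere(l)[:,::-1].astype(np.float32)); print(cv2.boxPoints(r).round(1).tolist()); pr("flapc",cast(S,[ce],.1415))
for n,q,z in(("front edge",[(141,232),(179,232)],.124),("header",[(130,195.5),(187.5,195.5)],.17),("roof far",[(133,107),(187,107)],.17),("shelfback",[(141,198),(179,198)],.124)): pr(n,cast(T,q,z))
b=(125,180,200,245); save(T,"shelf",b,10)
E
```

```text
staples [[0.5073, 0.0496, 0.063], [0.492, -0.1073, 0.063]]
c [0.4997, -0.0289, 0.063]
0.15764690233663406 84.44002008288884
plate [[0.5709, 0.036, 0.047], [0.557, -0.1102, 0.047], [0.429, -0.0976, 0.047], [0.4416, 0.0495, 0.047]]
c [0.4996, -0.0306, 0.047]
lid orange [0.5008, -0.0284, 0.086]
[89, 84, 87, 86, 87, 86, 88, 91, 107, 116, 90, 63, 69, 74, 73, 75, 79, 73, 76, 76, 76, 78, 74, 74, 74, 76, 80, 77, 75, 73, 74, 74, 74, 77, 79, 74, 73, 77, 75, 77, 74, 77, 75, 78, 76, 75, 70, 102, 122, 128, 131, 129]
[129, 129, 131, 131, 129, 131, 129, 119, 105, 81, 75, 75, 79, 76, 76, 79, 78, 76, 78, 75, 77, 77, 76, 77, 77, 77, 77, 74, 73, 74, 73, 76, 76, 77, 74, 78, 80, 78, 75, 78, 78, 78, 78, 79, 80, 95, 101, 71, 43, 40, 28, 31, 34, 33, 41, 71, 113, 128, 133, 132, 132, 130, 130, 130]
[129, 131, 131, 125, 119, 112, 122, 120, 120, 117, 117, 116, 115, 116, 114, 114, 117, 116, 117, 116, 114, 118, 118, 114, 114, 114, 117, 116, 117, 119, 113, 115, 116, 116, 114, 118, 116, 119, 115, 118, 119, 118, 116, 116, 119, 119, 118, 117, 117, 119, 118, 119, 119, 119, 120, 122, 122, 117, 96, 64, 41, 38, 32, 33, 36, 37, 30, 37, 34, 47, 80, 118]
[131, 130, 128, 131, 128, 125, 108, 86, 80, 70, 72, 69, 73, 69, 69, 70]
flap 85 (np.float64(375.6), np.float64(180.2))
[[367.79998779296875, 179.5], [380.3999938964844, 174.39999389648438], [383.0, 181.0], [370.3999938964844, 186.0]]
flapc [[0.5558, 0.3105, 0.1415]]
front edge [[0.4618, 0.3547, 0.124], [0.4642, 0.2593, 0.124]]
header [[0.5499, 0.3735, 0.17], [0.5536, 0.2333, 0.17]]
roof far [[0.77, 0.3758, 0.17], [0.7742, 0.2427, 0.17]]
shelfback [[0.5479, 0.3586, 0.124], [0.5505, 0.2627, 0.124]]
```

View pics/shelf.png

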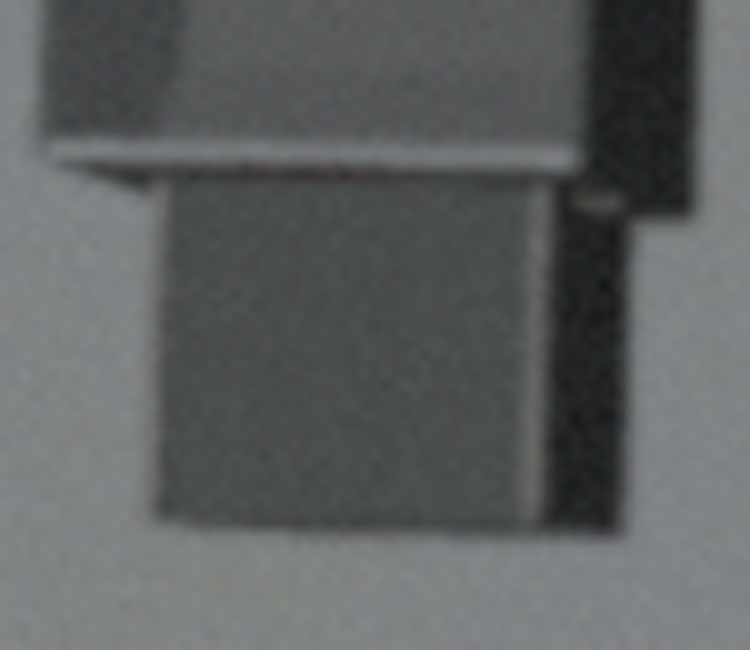

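```bash
cat >> h.py <<'E'
C=np.array([.5000,-.0288]); CY=np.radians(84.8); G=np.array([.553,.310]); BX=np.radians(1.5); M=np.array([.583,-.313])
def rel(c,yaw_x,dx,dy): # point at (dx,dy) in a frame whose x axis is at yaw_x
    cs,sn=np.cos(yaw_x),np.sin(yaw_x); return np.asarray(c)+[cs*dx-sn*dy,sn*dx+cs*dy]
def P(xy,z): return [float(xy[0]),float(xy[1]),float(z)]
def best(xy,z,yaw):
    o=[(abs(q[6]),y) for y in(yaw,yaw+np.pi,yaw-np.pi) if (q:=manip.solve_ik(P(xy,z),down(y))) is not None]
    return min(o)[1]
def st(tag=""):
    s=manip.state(); print(tag,"t%.1f"%s["time_s"],"p",np.round(s["eef_pos"],4),"F",np.round(s["contact_force"],1),"w%.4f"%s["grip_width"],"gf%.1f"%s["gripper_force"]); return s
E
python3 - <<'E'
from h import *
y=best(C,.2,CY); print(np.degrees(y)); manip.set_gripper(.085,40)
manip.move_ptp(P(C,.20),down(y)); st()
manip.move_straight(P(C,.12),max_speed=.1); manip.move_straight(P(C,.086),max_speed=.05); st("at")
manip.set_gripper(.04,40); s=st("gripped"); print(s["joints"],s["torque"])
E
```

```text
84.80000000000001
 t2.5 p [ 0.5001 -0.0304  0.1999] F [ 0.2 -0.2 -0.2] w0.0851 gf0.0
at t4.3 p [ 0.5002 -0.0287  0.0861] F [-0.2 -0.7  0.3] w0.0849 gf0.0
gripped t4.7 p [ 0.5007 -0.029   0.0867] F [-0.7 -1.1  3.9] w0.0447 gf44.5
[ 0.50183652  0.44902382 -0.61544376  1.84942264  0.31617958  0.94013457
  1.22418041] [-0.17014726  0.09916519 -0.08410256]
```

```bash
python3 - <<'E'
from h import *
p=manip.state()["eef_pos"]
for dz in(.006,.02,.055):
    manip.move_straight(P(C,.086+dz),max_speed=.04); st(dz)
save(eyes.camera("scene"),"lift",(200,140,350,260),5)
E
```

```text
0.006 t5.0 p [ 0.4989 -0.0286  0.0914] F [ 0.3  0.1 -2.6] w0.0450 gf43.1
0.02 t5.5 p [ 0.5002 -0.0288  0.1063] F [ 0.5  0.3 -2.1] w0.0444 gf43.1
0.055 t6.5 p [ 0.4997 -0.0289  0.1407] F [-0.1  0.3 -2.5] w0.0446 gf43.1
```

View pics/lift.png

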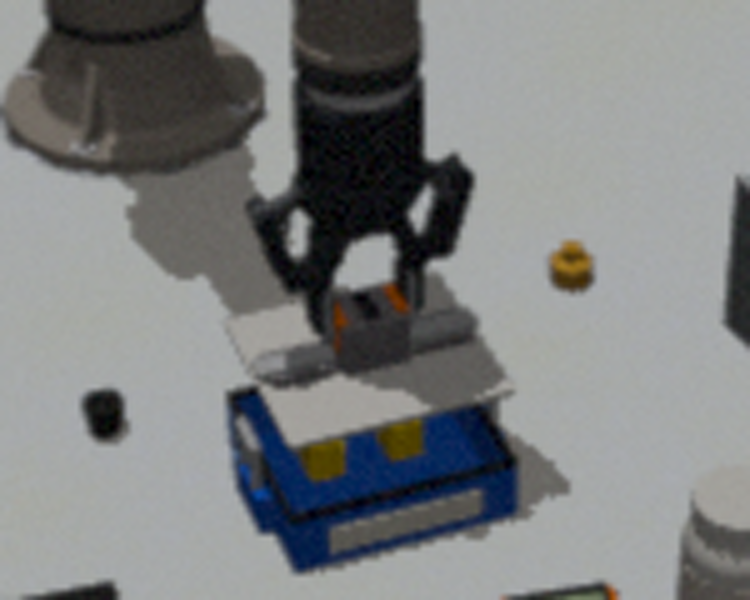

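The picture shows the lid hanging level in the grip above the carrier, with yellow cartridges at crop (325,460) and (402,438). I carry it to the mat.

```bash
python3 - <<'E'
from h import *
manip.set_gripper(.04,60)
manip.move_straight(P(M,.141),max_speed=.12); st("over")
manip.move_straight(P(M,.062),max_speed=.1)
z=.062
while z>.042:
    z-=.002; manip.move_straight(P(M,z),max_speed=.05); s=manip.state()
    if s["contact_force"][2]>2: break
st("down"); manip.set_gripper(.085,40); st("open"); manip.move_straight(P(M,.16),max_speed=.15)
# go aside toward the bin, out of the cameras' view of the carrier
g=rel(G,BX,-.05,0); y=best(g,.25,BX); print(np.degrees(y)); manip.move_ptp(P(g,.25),down(y)); st()
T=eyes.camera("top"); a=(250,180,340,260); im=[]
for b in((250,180,340,260),(345,140,450,250)):
    im.append(cv2.resize(cv2.cvtColor(T["color"],cv2.COLOR_RGB2BGR)[b[1]:b[3],b[0]:b[2]],(400,400*(b[3]-b[1])//(b[2]-b[0]))))
W=np.zeros((430,800,3),np.uint8)
for i,q in enumerate(im): W[:q.shape[0],400*i:400*i+400]=q
cv2.imwrite("pics/open.png",W)
h=hsv(T); m=(h[...,0]>18)&(h[...,0]<36)&(h[...,1]>100)
for a,ce,l in blobs(m,20,(250,180,340,260)):
    r=cv2.minAreaRect(np.argwhere(l)[:,::-1].astype(np.float32)); p=cast(T,cv2.boxPoints(r),.034); c=p.mean(0)
    print("yel",a,ce,c.round(4),"len",np.linalg.norm(p[1]-p[0]).round(3),np.linalg.norm(p[2]-p[1]).round(3),[np.degrees(np.arctan2(*(p[i+1]-p[i])[[1,0]])).round(1) for i in(0,1)],"carrier rel",(np.array([[np.sin(CY),-np.cos(CY)],[np.cos(CY),np.sin(CY)]])@(c[:2]-C)).round(4))
for a,ce,_ in blobs((h[...,0]<18)&(h[...,1]>110),6,(345,140,450,250)): print("or",a,ce,cast(T,[ce],.047).round(4))
E
```

```text
over t9.4 p [ 0.583  -0.3124  0.1411] F [-1.   0.9 -1.7] w0.0431 gf68.5
down t12.4 p [ 0.5835 -0.3132  0.0485] F [-3.4  0.7  8.7] w0.0432 gf70.2
open t12.9 p [ 0.5832 -0.313   0.046 ] F [-0.2  0.2  0.2] w0.0851 gf0.0
1.5000000000000002
 t16.0 p [0.5037 0.3076 0.2496] F [ 0.5 -1.   0.8] w0.0852 gf0.0
yel 136 (np.float64(281.1), np.float64(232.9)) [0.4714 0.0008 0.034 ] len 0.053 0.02 [np.float64(-5.6), np.float64(-95.6)] carrier rel [-0.0312  0.0269]
yel 135 (np.float64(300.7), np.float64(234.7)) [ 0.4675 -0.0524  0.034 ] len 0.052 0.021 [np.float64(-4.3), np.float64(-94.2)] carrier rel [-0.0302 -0.0265]
or 38 (np.float64(387.0), np.float64(193.4)) [[ 0.5837 -0.282   0.047 ]]
or 27 (np.float64(408.5), np.float64(195.8)) [[ 0.5787 -0.3401  0.047 ]]
```

View pics/open.png

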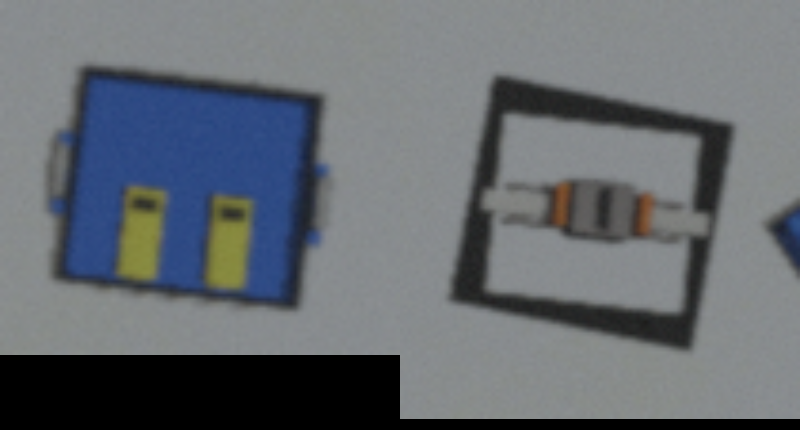

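The open carrier holds two cartridges, at top px (281,233) and (301,235), both close to its -x wall. The lid lies flat on the mat. I grip the cartridges across y, starting with the first.

```bash
cat >> h.py <<'E'
def pick(c,yaw):
    y=best(c,.15,yaw); manip.set_gripper(.042,35)
    manip.move_ptp(P(c,.15),down(y)); manip.move_straight(P(c,.075),max_speed=.12); manip.move_straight(P(c,.032),max_speed=.06); st("low")
    manip.set_gripper(.015,35); st("grip"); manip.move_straight(P(c,.10),max_speed=.1); manip.move_straight(P(c,.18),max_speed=.15); return st("up")["grip_width"]
def place():
    g=rel(G,BX,-.045,0); y=best(g,.19,BX+np.pi/2); manip.move_ptp(P(g,.19),down(y)); st("over shelf")
    manip.move_straight(P(g,.155),max_speed=.08); z=.155
    while z>.142:
        z-=.0015; manip.move_straight(P(g,z),max_speed=.04)
        if manip.state()["contact_force"][2]>3: break
    st("on shelf"); manip.set_gripper(.042); manip.move_straight(P(g,.185),max_speed=.12)
E
python3 - <<'E'
from h import *
w=pick([.4714,.0008],CY)
if w>.015:
    place()
    b=rel(G,BX,-.105,0); manip.move_straight(P(b,.20),max_speed=.15); manip.set_gripper(0); st("behind")
    T=eyes.camera("top"); h=hsv(T)
    for a,ce,l in blobs((h[...,0]>18)&(h[...,0]<36)&(h[...,1]>100),15,(125,180,200,245)):
        r=cv2.minAreaRect(np.argwhere(l)[:,::-1].astype(np.float32)); print(a,ce,r,cast(T,[ce],.148))
    S=eyes.camera("scene"); save(S,"shelf1",(330,120,440,220),6)
E
```

```text
low t19.9 p [0.4717 0.001  0.0321] F [-0.3  1.1 -0.5] w0.0416 gf0.0
grip t20.2 p [0.472  0.0009 0.0325] F [0.6 0.  1.8] w0.0231 gf34.8
up t21.7 p [0.4706 0.0006 0.1791] F [-0.3 -0.8 -1.3] w0.0233 gf34.5
over shelf t22.9 p [0.509  0.3065 0.1893] F [-0.5 -0.3 -1.1] w0.0233 gf34.5
on shelf t25.2 p [0.5083 0.3091 0.1466] F [-3.  -2.1 10.1] w0.0233 gf35.9
behind t27.1 p [0.4482 0.3073 0.1998] F [ 0.2 -0.6 -0.1] w-0.0002 gf0.0
229 (np.float64(157.9), np.float64(213.6)) ((158.0, 213.5), (23.0, 10.0), 90.0) [[0.50825667 0.30880725 0.148     ]]
```

View pics/shelf1.png

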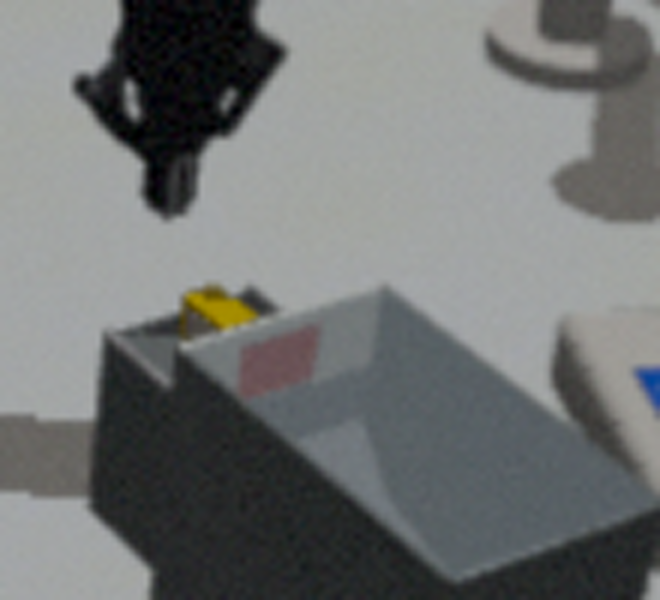

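The cartridge lies square on the shelf at crop (220,310), in line with the red flap, and the closed fingers are behind it. I push it through.

```bash
cat >> h.py <<'E'
def push():
    b=rel(G,BX,-.105,0); manip.move_straight(P(b,.150),max_speed=.12); st("behind low")
    for dx in(-.06,-.04,-.026,-.019):
        manip.move_straight(P(rel(G,BX,dx,0),.150),max_speed=.05); s=st(dx)
        if np.linalg.norm(s["contact_force"][:2])>15: print("STOP"); break
    manip.pause(.3); manip.move_straight(P(rel(G,BX,-.105,0),.150),max_speed=.15); manip.move_straight(P(rel(G,BX,-.105,0),.22),max_speed=.2)
E
python3 - <<'E'
from h import *
push(); manip.pause(.5); S=eyes.camera("scene"); save(S,"pushed",(330,120,440,220),6)
h=hsv(S)
for a,ce,l in blobs(((h[...,0]<8)|(h[...,0]>172))&(h[...,1]>45)&(h[...,2]>90),15,(340,160,440,255)): print("flap",a,ce)
T=eyes.camera("top"); h=hsv(T)
for bx in((125,180,200,245),(250,180,340,260)):
  for a,ce,l in blobs((h[...,0]>18)&(h[...,0]<36)&(h[...,1]>100),15,bx): print("yel",a,ce,cast(T,[ce],.034))
for a,ce,_ in blobs((h[...,0]<18)&(h[...,1]>110),6,(345,140,450,250)): print("or",a,ce,cast(T,[ce],.047).round(4))
E
```

```text
behind low t27.7 p [0.4481 0.3075 0.1503] F [ 0.5 -0.6  1. ] w0.0004 gf0.0
-0.06 t28.8 p [0.4931 0.3084 0.1499] F [-0.5 -0.1 -0.4] w-0.0002 gf0.0
-0.04 t29.3 p [0.5135 0.3089 0.1499] F [-0.5  0.8  0.3] w-0.0004 gf0.0
-0.026 t29.8 p [0.5276 0.3091 0.1499] F [-0.2 -0.2 -0.1] w0.0001 gf0.0
-0.019 t30.1 p [0.5345 0.3093 0.1499] F [ 0.4 -0.6  0.2] w0.0002 gf0.0
flap 87 (np.float64(375.6), np.float64(180.1))
yel 138 (np.float64(300.7), np.float64(234.6)) [[ 0.46675582 -0.05214191  0.034     ]]
or 39 (np.float64(379.2), np.float64(198.2)) [[ 0.5701 -0.2612  0.047 ]]
or 26 (np.float64(400.8), np.float64(200.6)) [[ 0.5651 -0.3195  0.047 ]]
```

View pics/pushed.png

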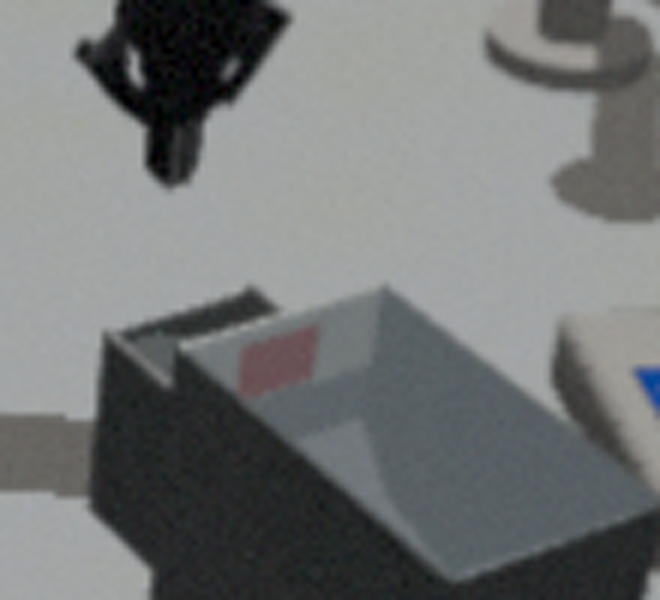

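The shelf is empty and the flap is shut. The lid has been knocked about 25 mm but is still on the mat. Next is the second cartridge.

```bash
python3 - <<'E'
from h import *
w=pick([.4675,-.0524],CY)
if w>.015:
    place()
    print("w",manip.state()["grip_width"])
    b=rel(G,BX,-.105,0); manip.move_straight(P(b,.20),max_speed=.15); manip.set_gripper(0)
    T=eyes.camera("top"); h=hsv(T); ok=False
    for a,ce,l in blobs((h[...,0]>18)&(h[...,0]<36)&(h[...,1]>100),15,(125,180,200,245)):
        r=cv2.minAreaRect(np.argwhere(l)[:,::-1].astype(np.float32)); q=cast(T,[ce],.148)[0]; print(a,ce,r,q); ok=abs(q[1]-.309)<.006
    if ok: push(); manip.pause(.5)
S=eyes.camera("scene"); h=hsv(S)
for a,ce,l in blobs(((h[...,0]<8)|(h[...,0]>172))&(h[...,1]>45)&(h[...,2]>90),15,(340,160,440,255)): print("flap",a,ce)
T=eyes.camera("top"); h=hsv(T); im=cv2.cvtColor(T["color"],cv2.COLOR_RGB2BGR)[90:260,120:460]; cv2.imwrite("pics/after2.png",cv2.resize(im,None,fx=2.3,fy=2.3,interpolation=cv2.INTER_CUBIC))
for bx in((125,180,200,245),(250,180,340,260)):
  for a,ce,l in blobs((h[...,0]>18)&(h[...,0]<36)&(h[...,1]>100),10,bx): print("yel",a,ce,cast(T,[ce],.034))
for a,ce,_ in blobs((h[...,0]<18)&(h[...,1]>110),6,(345,140,450,250)): print("or",a,ce,cast(T,[ce],.047).round(4))
E
```

```text
low t35.7 p [ 0.4678 -0.0523  0.0322] F [ 0.6  0.1 -0.3] w0.0419 gf0.0
grip t36.0 p [ 0.4681 -0.0524  0.0325] F [-0.5  0.9  2.1] w0.0234 gf34.8
up t37.5 p [ 0.4667 -0.0526  0.1791] F [ 0.3 -0.6 -1.1] w0.0232 gf34.4
over shelf t38.9 p [0.509  0.3067 0.1894] F [ 0.8 -0.7 -0.9] w0.0230 gf34.4
on shelf t41.2 p [0.5083 0.3091 0.1466] F [-2.4 -3.3  9.9] w0.0235 gf35.8
w 0.04228826252558809
222 (np.float64(157.9), np.float64(213.6)) ((158.0, 213.5), (21.0, 10.0), 90.0) [0.50825667 0.30880725 0.148     ]
behind low t43.6 p [0.4481 0.3075 0.1503] F [ 0.3  0.  -0.3] w0.0001 gf0.0
-0.06 t44.7 p [0.4932 0.3083 0.1499] F [ 0.1 -0.  -0.4] w-0.0002 gf0.0
-0.04 t45.2 p [0.5135 0.3089 0.1499] F [-0.1  0.1  0.5] w0.0003 gf0.0
-0.026 t45.7 p [0.5276 0.3091 0.1499] F [-0.8 -0.1 -0.2] w-0.0000 gf0.0
-0.019 t46.0 p [0.5345 0.3093 0.1499] F [-0.5 -0.  -0.1] w0.0001 gf0.0
flap 87 (np.float64(375.6), np.float64(180.1))
or 39 (np.float64(379.2), np.float64(198.2)) [[ 0.5701 -0.2612  0.047 ]]
or 27 (np.float64(401.0), np.float64(200.4)) [[ 0.5657 -0.32    0.047 ]]
```

View pics/after2.png

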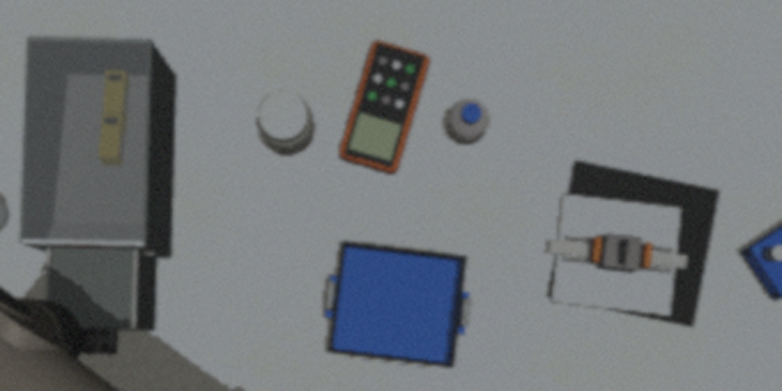

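Both cartridges lie in the box (crop (113,115)), the carrier is empty and the lid is at crop (618,252). I fetch the lid from where it now lies.

```bash
python3 - <<'E'
from h import *
L=np.array([.5699,-.2926]); y=best(L,.16,CY); print(np.degrees(y)); manip.set_gripper(.085,60)
manip.move_ptp(P(L,.17),down(y)); manip.move_straight(P(L,.085),max_speed=.12); manip.move_straight(P(L,.048),max_speed=.05); st("at")
manip.set_gripper(.04,60); st("grip"); manip.move_straight(P(L,.06),max_speed=.05); st(); manip.move_straight(P(L,.145),max_speed=.1); st("up")
manip.move_straight(P(C,.145),max_speed=.12); st("over")
manip.move_straight(P(C,.12),max_speed=.1); st("low")
S=eyes.camera("scene"); save(S,"ret",(200,140,350,260),5)
E
```

```text
-95.19999999999999
at t52.8 p [ 0.5701 -0.2928  0.0483] F [0.3 0.2 0.4] w0.0849 gf0.0
grip t53.3 p [ 0.5708 -0.2929  0.0507] F [-2.8  1.9 10.3] w0.0426 gf64.2
 t53.7 p [ 0.5698 -0.2926  0.0598] F [-0.3  0.2 -3.4] w0.0428 gf62.4
up t54.7 p [ 0.5694 -0.2921  0.1441] F [ 0.3  0.9 -3.2] w0.0432 gf62.4
over t57.1 p [ 0.5001 -0.0295  0.145 ] F [ 0.2  0.3 -3. ] w0.0430 gf62.4
low t57.5 p [ 0.4996 -0.029   0.1196] F [-0.1  0.1 -1.8] w0.0428 gf62.3
```

View pics/ret.png

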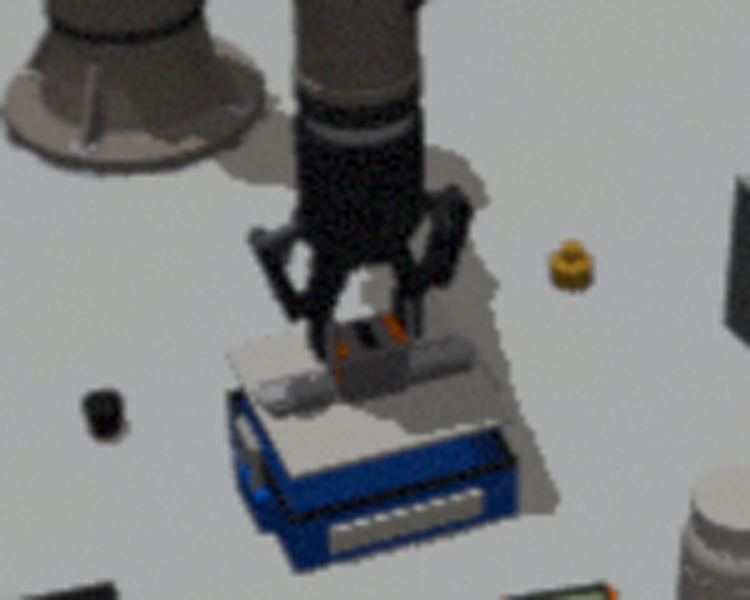

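The lid hangs level and square over the empty carrier (crop (365,400)). I lower it with force checks, release it, then press on the hub.

```bash
python3 - <<'E'
from h import *
z=.12
while z>.087:
    z-=.002; manip.move_straight(P(C,z),max_speed=.05); s=manip.state()
    if s["contact_force"][2]>5 or np.linalg.norm(s["contact_force"][:2])>8: break
st("laid"); manip.set_gripper(.085); st("open"); manip.move_straight(P(C,.16),max_speed=.15)
manip.set_gripper(0,60); manip.move_straight(P(C,.118),max_speed=.1); st("above hub"); z=.118
while z>.088:
    z-=.001; manip.move_straight(P(C,z),max_speed=.03); f=manip.state()["contact_force"][2]
    if f>1.5: print(round(z,4),round(manip.state()["eef_pos"][2],4),round(f,1))
    if f>36: break
st("pressed"); manip.move_straight(P(C,.17),max_speed=.1)
E
```

```text
laid t61.6 p [ 0.5005 -0.0289  0.0886] F [-2.1 -0.3  6.2] w0.0431 gf64.0
open t62.1 p [ 0.4998 -0.0287  0.0877] F [ 0.6  0.1 -0.1] w0.0849 gf0.0
above hub t64.0 p [ 0.5002 -0.0289  0.1181] F [ 0.5 -0.3  0.5] w-0.0000 gf0.0
0.106 0.1062 3.0
0.105 0.1054 4.1
0.104 0.1051 9.2
0.103 0.105 15.2
0.102 0.1049 22.2
0.101 0.1048 29.6
0.1 0.1048 33.8
0.099 0.1047 40.5
pressed t68.8 p [ 0.5007 -0.029   0.1047] F [-12.4   1.9  40.5] w-0.0003 gf20.2
```

```bash
python3 - <<'E'
from h import *
g=np.array([.35,.2]); manip.move_straight(P(C,.25),max_speed=.2); y=best(g,.3,CY); manip.move_ptp(P(g,.3),down(y))
T=eyes.camera("top");S=eyes.camera("scene")
W=np.zeros((360,800,3),np.uint8)
for i,(c,b) in enumerate(((T,(250,180,340,260)),(S,(230,195,310,266)))):
    q=cv2.resize(cv2.cvtColor(c["color"],cv2.COLOR_RGB2BGR)[b[1]:b[3],b[0]:b[2]],(400,355)); W[:355,400*i:400*i+400]=q
    for k in((280,303.),):pass
cv2.imwrite("pics/fin.png",np.clip(W*1.4,0,255).astype(np.uint8))
for n,c,bx in(("top",T,(250,180,340,260)),("scene",S,(230,195,310,255))):
    h=hsv(c)
    for a,ce,_ in blobs((h[...,0]<18)&(h[...,1]>110),4,bx): print(n,a,ce,cast(c,[ce],.086).round(4))
E
```

```text
top 26 (np.float64(282.8), np.float64(220.0)) [[ 0.5029 -0.0027  0.086 ]]
top 25 (np.float64(303.6), np.float64(223.3)) [[ 0.4956 -0.0573  0.086 ]]
scene 26 (np.float64(281.3), np.float64(214.8)) [[ 0.5151 -0.0063  0.086 ]]
scene 38 (np.float64(264.2), np.float64(218.9)) [[ 0.5095 -0.0617  0.086 ]]
```

View pics/fin.png

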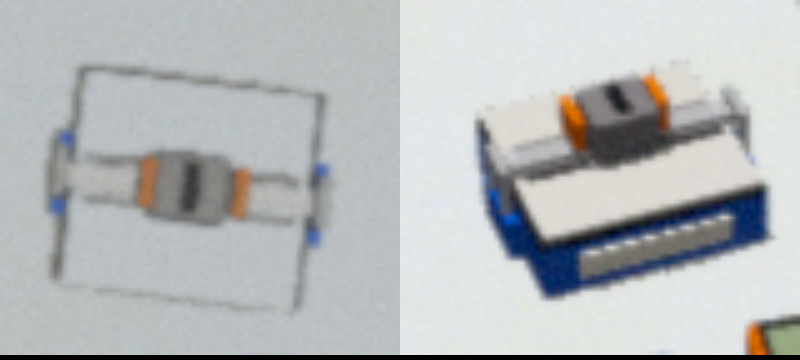

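The lid sits in place, but the +y button reads about 4 mm further in than at the start (top px 282.8 against 281.3). That could be the arm's shadow or a half-caught tongue, so I move the arm away and compare against the first pictures.

```bash
python3 - <<'E'
from h import *
manip.set_joints([1.094,.311,.014,1.512,-.004,1.319,-.027]); st()
for n,bx in(("top",(265,205,320,240)),("scene",(250,200,300,232))):
    cs=[eyes.camera(n) for _ in range(6)]; now=np.mean([c["color"].astype(float) for c in cs],0)
    old=cv2.cvtColor(cv2.imread(f"pics/{n}0.png"),cv2.COLOR_BGR2RGB).astype(float)
    for k,im in(("old",old),("now",now)):
        w=np.clip(im[...,0]-im[...,2]-25,0,None); 
        for a,ce,l in blobs(w>5,5,bx):
            ii=np.argwhere(l); ww=w[l]; c=(ii*ww[:,None]).sum(0)/ww.sum(); print(n,k,a,c[::-1].round(2),cast(cs[0],[c[::-1]],.086).round(4), "sum",ww.sum().round())
    if n=="top": print(now[222,258:330].mean(-1).round().astype(int)[:14],old[219,258:272].mean(-1).round().astype(int))
    b=(255,195,330,245) if n=="top" else (235,195,315,250)
    W=np.vstack([cv2.resize(i[b[1]:b[3],b[0]:b[2],::-1],None,fx=5,fy=5,interpolation=cv2.INTER_CUBIC) for i in(old,now)]); cv2.imwrite(f"pics/cmp_{n}.png",np.clip(W*1.6,0,255).astype(np.uint8))
a=cv2.imread("pics/cmp_top.png");b=cv2.imread("pics/cmp_scene.png"); W=np.zeros((550,775,3),np.uint8);W[:500,:375]=a[:500];W[:550,375:775]=b; cv2.imwrite("pics/cmp.png",W)
E
```

```text
t74.9 p [ 0.2333 -0.4978  0.2532] F [-0.1  0.2  1.2] w0.0000 gf0.0
top old 39 [281.4 219.9] [[0.503 0.001 0.086]] sum 1087.0
top old 31 [303.99 222.46] [[ 0.4979 -0.0582  0.086 ]] sum 994.0
top now 37 [282.76 220.61] [[ 0.5013 -0.0026  0.086 ]] sum 1098.0
top now 33 [303.72 223.05] [[ 0.4963 -0.0576  0.086 ]] sum 1050.0
[131 124 103  88  97  98  86  90 104 114 121 124 125 125] [132 126 101  87  92 107 105 112 123 123 125 122 124 125]
scene old 38 [282.23 214.04] [[ 0.513  -0.0021  0.086 ]] sum 2427.0
scene old 40 [264.16 218.5 ] [[ 0.5076 -0.061   0.086 ]] sum 2752.0
scene now 33 [280.95 213.48] [[ 0.5087 -0.0044  0.086 ]] sum 1914.0
scene now 41 [264.23 218.19] [[ 0.5063 -0.0602  0.086 ]] sum 2797.0
```

View pics/cmp.png

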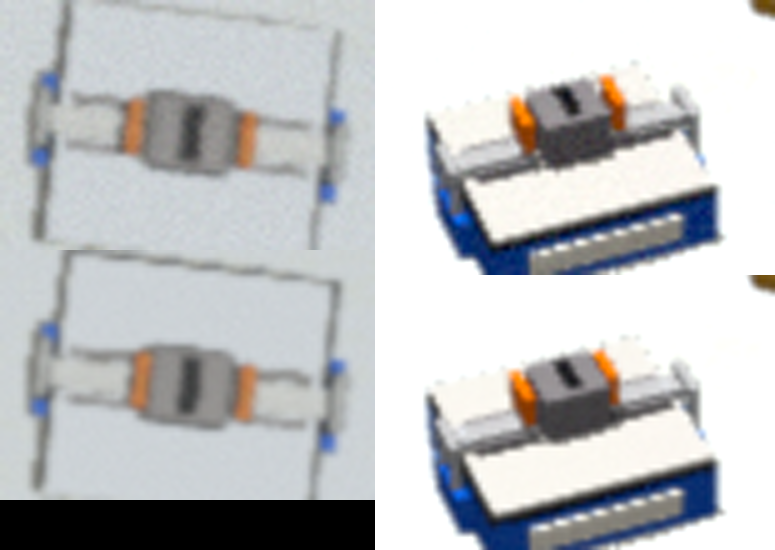

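The comparison (old above, new below) confirms it. The +y button, at px (142,380) in the lower-left panel, stands about 3.5 mm further in, so the +y tongue is not fully out. I press again on the hub towards +y.

```bash
cat >> h.py <<'E'
def press(off,fmax,xo=0.):
    c=rel(C,CY-np.pi/2,xo,off); y=best(c,.16,CY+np.pi/2); manip.set_gripper(0,60)
    s=manip.state()["eef_pos"]
    manip.move_ptp(P(c,.16),down(y)); manip.move_straight(P(c,.112),max_speed=.1); z=.112
    while z>.085:
        z-=.001; manip.move_straight(P(c,z),max_speed=.03); s=manip.state(); f=s["contact_force"]
        if f[2]>1.5: print(round(z,4),np.round(s["eef_pos"],4),np.round(f,1))
        if f[2]>fmax: break
    manip.pause(.3); st("pressed"); manip.move_straight(P(c,.17),max_speed=.1)
def buttons():
    cs=[eyes.camera("top") for _ in range(5)]; now=np.mean([c["color"].astype(float) for c in cs],0); w=np.clip(now[...,0]-now[...,2]-25,0,None)
    for a,ce,l in blobs(w>5,5,(265,205,320,240)):
        ii=np.argwhere(l); c=(ii*w[l][:,None]).sum(0)/w[l].sum(); print("btn",a,c[::-1].round(2),cast(cs[0],[c[::-1]],.086).round(4))
E
python3 - <<'E'
from h import *
press(.009,38)
manip.move_straight(P(C,.25),max_speed=.2); manip.set_joints([1.094,.311,.014,1.512,-.004,1.319,-.027]); buttons()
E
```

```text
0.106 [ 0.501  -0.0198  0.1063] [-0.4 -0.2  2.3]
0.105 [ 0.5011 -0.0198  0.1054] [-1.3  0.1  5.2]
0.104 [ 0.5012 -0.0198  0.1051] [-2.  -0.3  9.8]
0.103 [ 0.5012 -0.0198  0.105 ] [-5.1 -0.7 14.7]
0.102 [ 0.5013 -0.0197  0.105 ] [-6.9 -0.2 22. ]
0.101 [ 0.5014 -0.0197  0.1049] [-7.9 -0.7 26.9]
0.1 [ 0.5015 -0.0197  0.1048] [-11.7  -0.8  32.2]
0.099 [ 0.5016 -0.0197  0.1047] [-13.1  -0.8  39.3]
pressed t81.9 p [ 0.5016 -0.0197  0.1047] F [-12.6  -0.9  38.5] w-0.0001 gf19.3
btn 38 [281.65 220.27] [[5.021e-01 3.000e-04 8.600e-02]]
btn 33 [303.72 223.04] [[ 0.4963 -0.0576  0.086 ]]
```

The +y button is now out (px 281.65 against 281.4 at the start). I press once more on the -y side to seat that tongue fully.

```bash
python3 - <<'E'
from h import *
press(-.009,30)
manip.move_straight(P(C,.25),max_speed=.2); manip.set_joints([1.094,.311,.014,1.512,-.004,1.319,-.027]); buttons(); st()
T=eyes.camera("top"); S=eyes.camera("scene"); save(T,"end",None,1.4)
h=hsv(S)
for a,ce,l in blobs(((h[...,0]<8)|(h[...,0]>172))&(h[...,1]>45)&(h[...,2]>90),15,(340,160,440,255)): print("flap",a,ce)
for n,z in(("scene",.086),):
    w=np.clip(S["color"][...,0].astype(float)-S["color"][...,2]-25,0,None)
    for a,ce,l in blobs(w>5,5,(250,200,300,232)):
        ii=np.argwhere(l); print(a,((ii*w[l][:,None]).sum(0)/w[l].sum())[::-1].round(2))
E
```

```text
0.106 [ 0.4994 -0.0378  0.1063] [-2.6 -0.   2.2]
0.105 [ 0.4995 -0.0378  0.1055] [-0.6 -0.1  5.2]
0.104 [ 0.4995 -0.0378  0.1051] [-2.8 -0.5 10.2]
0.103 [ 0.4995 -0.0378  0.105 ] [-4.1 -0.8 14.4]
0.102 [ 0.4997 -0.0378  0.105 ] [-6.2 -0.5 20.5]
0.101 [ 0.4997 -0.0378  0.1049] [-7.9 -0.6 26.7]
0.1 [ 0.4998 -0.0378  0.1048] [-11.4  -0.6  33. ]
pressed t91.6 p [ 0.4998 -0.0378  0.1048] F [-10.8  -0.   33.5] w-0.0000 gf16.4
btn 38 [281.15 220.12] [[0.5024 0.0016 0.086 ]]
btn 33 [303.73 223.  ] [[ 0.4964 -0.0576  0.086 ]]
 t95.2 p [ 0.2325 -0.4982  0.2531] F [0.1 0.3 0.5] w0.0000 gf0.0
flap 92 (np.float64(375.7), np.float64(180.0))
37 [282.24 213.76]
41 [264.27 218.3 ]
```

View pics/end.png

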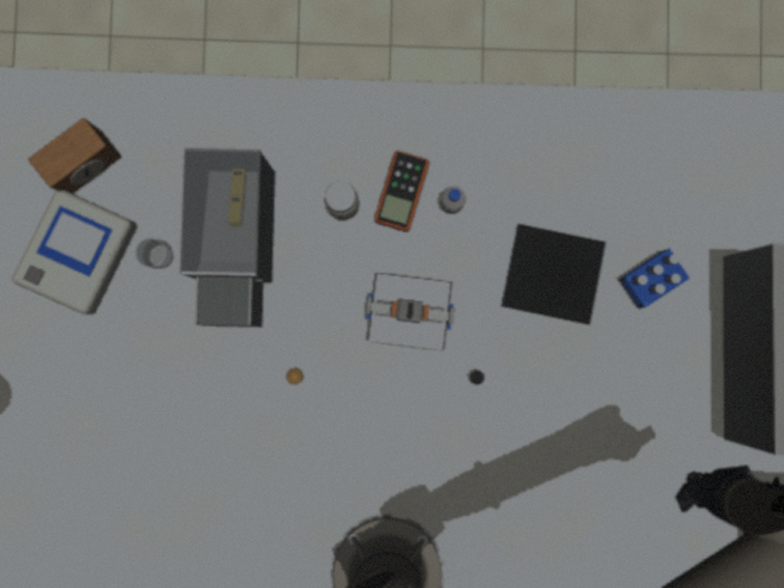

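The buttons are now 22.58 px apart, against 22.59 at the start, and the lid sits at latched height. The flap is shut, both cartridges are in the box and the other things are where they were. I hand it in.

```bash
python3 -c "
from plant import ticket; print(ticket.hand_in())"
```

```text
the job is handed in; nothing more can be done
None
```

The job is handed in: both spent cartridges present are in the collection box, the flap is shut, and the lid is back on the empty carrier with both catches reading as snapped in. The +y catch stuck part-way on the first press and needed a second.

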